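Gauge a bracket: blade in the keyway, rod through both bushings

TASK

Check the blue bracket with the two gauges: take the flat blade with the orange grip from its stand, slide it edgewise all the way down into the bracket's keyway slot and let go of it there. Then take the steel gauge rod by its dark ribbed handle and thread it from above through the upper and then the lower bushing, and finish still holding it, upright, with its nose out below the lower bushing but clear above the bracket's foot. The blade must still be fully home in the keyway, and the other things on the bench stay where they are.

Things in the scene. Friction and masses are not known exactly. Their poses are not given: they have to be found in the camera images.
- bracket: Blue bracket fixed level on the bench. Origin on the axis of its two vertical bores at bench height, z up. Foot plate 12 mm thick, x -40..60, y -112..52 mm, with screw heads to z 17 near its corners. Column at x 35..55, y -25..25, to z 115 mm, carrying two aluminium ears (x, y -23..23 mm), one at z 45..63, one at z 95..113 mm. Keyway boss on the foot beside them (see keyway).
- upper_bush (a point): Centre of the upper ear's through bore at the ear's top face, 113 mm above the bench; bore 14.5 mm wide, 18 mm deep, mouth chamfered 2.2 mm. Round the mouth lies a brass ring, 2.5 mm high, 27 mm outside, 19.6 mm inside. Axes as the bracket.
- lower_bush (a point): The same on the lower ear: 63 mm above the bench, bore, chamfer and ring as the upper one, on the same axis. Underside of this ear 45 mm above the bench; the 33 mm from there down to the foot's top (12 mm above the bench) is open.
- keyway (a point): Centre of the keyway's mouth in the top of an aluminium boss, 34 (x) x 64 (y) mm, 37 mm above the bench, 72 mm from the bore axis. Vertical slot 9 mm wide along the bracket's x, 43 mm long along its y, 25 mm deep with closed floor, mouth chamfered 2 mm. Axes as the bracket.
- rod_stand: Grey block 54x54 mm on a black base 64x64x7 mm, 45 mm high in all, fixed to the bench, with a vertical hole of 13.6 mm from the top to 7 mm above the bench, in which the rod stands. Origin: centre of its underside.
- blade_stand: Grey block 66 (x) x 36 (y) mm on a black base 74x50x7 mm, 35 mm high in all, fixed to the bench, with a vertical slot 42 (x) x 7.6 (y) mm from the top to 7 mm above the bench, in which the blade stands. Origin: centre of its underside. The two stands may be swapped.
- gauge_rod: Steel gauge rod, 161 mm long, about 0.14 kg, standing nose down in its stand. Origin: centre of the nose's end; z up the rod. Shaft 12 mm across, tapering over the last 6 mm to 8 mm at the nose; collar 22 mm across at 115..119 mm from the nose; above it the dark ribbed round handle, 16 mm across, to 161 mm.
- rod_grip (a point): Middle of the rod's handle, on the axis, 140 mm from the nose.
- blade: Flat steel blade, about 0.12 kg, standing in its stand. Origin: centre of its lower edge; z up, x along its 40 mm width, y through its thickness. Steel 40 (x) x 6 (y) mm, 0 to 72 mm up; orange grip 34 (x) x 12 (y) mm, 65 to 110 mm up. Goes into the keyway either way round, its width along the bracket's y.
- blade_grip (a point): Point to grip the blade, in the orange grip, 95 mm above its lower edge.
- tape_roll: Bystander, loose: cream tape roll, 86 mm across, 18 mm high. Origin: centre of its underside.
- bearing: Bystander, loose: steel ball bearing, 34 mm across, 11 mm high. Origin: centre of its underside.
- gear_sample: Bystander, loose: steel gear wheel, 44 mm across, 12 mm high. Origin: centre of its underside.
- step_block: Bystander, loose: light grey stepped block, 24x60x24 mm. Origin: centre of its underside.
- stop_watch: Bystander, loose: round pale stopwatch, 66x58x18 mm. Origin: centre of its underside.
Things that resemble listed ones, but are neither listed nor needed, are in the scene too. What is shaped like the gauge_rod but pink is not meant.

How it is judged:
On the way, in this order (a step that is already met when the one before it is completed fails the run):
1. the blade stands fully home in the keyway slot and is let go (z of blade in the frame of keyway below -0.021 m and horizontal distance between blade and keyway below 0.004 m and angle between blade's own z axis and vertical below 0.09 rad and angle between the x axis of blade and the y axis of bracket, either way round below 0.12 rad and contact force between the fingers and blade below 0.1 N), for 0.2 s.
2. the rod's nose is out below the upper bushing (z of gauge_rod in the frame of upper_bush below -0.02 m and horizontal distance between gauge_rod and upper_bush below 0.006 m and horizontal distance between rod_grip and upper_bush below 0.015 m).
At the end, for the whole second after the job is handed in: The gripper still holds the rod upright (0.07 rad), on the bore axis (5 mm), nose at least 2 mm below the lower ear and 2.5 mm above the foot. The blade, untouched, stands in the keyway: at least 21 mm deep, centred within 4 mm, upright within 0.09 rad, in line within 0.12 rad (all of step 1 and z of gauge_rod in the frame of lower_bush below -0.02 m and z of gauge_rod in the frame of bracket above 0.0145 m and horizontal distance between gauge_rod and lower_bush below 0.005 m and angle between gauge_rod's own z axis and vertical below 0.07 rad and contact force between the fingers and gauge_rod above 1 N and linear speed of each of gauge_rod, blade below 0.02 m/s); the arm keeps its last pose, push and grip.
It fails at once if a bystander (tape roll, bearing, gear wheel, stepped block, stopwatch) is moved more than 20 mm (distance of any of tape_roll, bearing, gear_sample, step_block, stop_watch from where it was at the start of the episode above 0.02 m).
It also fails if it takes over 61 s, if anything falls off the work surface, if the arm or the gripper's body presses on something with over 40 N, if the wrist force passes 120 N, or if a joint passes its speed limit or range.

ROBOT

A 6-joint arm with a two-finger parallel gripper is mounted at the origin on a cart in front of the work surface, level with it; the furniture and walls round the work are solid. World frame = base frame: x ahead of the robot, y to its left, z up, the work surface at z = 0. Lengths are in m, angles in rad, forces in N, time in s.
With the tool pointing down it reaches from about 0.25 to 0.775 m from the base axis. Payload 4 kg.
Tool frame: the origin (TCP) lies between the finger pads; the fingertips stand 14 mm ahead of it and the grasp point (between the pads) lies 5 mm behind it (tip_reach is the distance from the TCP to the fingertips, in m); z points along the fingers, y is the line along which they close (so a half turn about z gives the same grasp; the last joint's range is limited). The gripper opens to 94 mm and grips with 3 to 60 N. Pads are 16 mm wide; open, the fingers measure 119 mm over their backs; the gripper's body (75 mm by 177 mm) begins 78 mm behind the grasp point.
Start: joints at [1.034, 0.087, 1.371, -0, 1.684, -0.103], TCP at [0.231, 0.499, 0.22] pointing down, gripper open.
Joint ranges: [-3.1, 3.1], [-0.76, 2.03], [0.27, 2.55], [-1.08, 4.22], [0.17, 2.65], [-2.57, 2.57]. Speed limits (rad/s): [2.79, 2.79, 3.14, 3.14, 3.14, 3.14].

INTERFACE

Orientations are given as [roll, pitch, yaw] about the fixed x, y, z axes, in that order (R = Rz(yaw) Ry(pitch) Rx(roll)).
In Python, from bench import * gives the robot as it stands. The module is installed in compiled form; this text tells all that it offers.
- The arm moves only by the tool servo_tool, never from a script. Its argument "targets" is a list of rows, each a list of 4 numbers: the shift along the tool's x, y, z in cm, then the turn about the tool's z in degrees. A call has 1 to 8 rows; each row is the pose to reach, as a shift and turn from the pose commanded when the call began, along the tool's axes at that moment; what a row does not reach only later rows make up. A row lasts 1/8 s, in which the tool goes at most 62.5 mm and 10.7 degrees, less where a joint would pass 70% of its speed; a pose out of reach is approached as far as the arm can. A call with a gripper value outside its range is refused whole. "claw" is the closure in counts, from 0 (fully open) to 255 (shut), set as the call begins (left out, the last holds). The fingers move at their own pace and stop on an object; the grip force is fixed at half the most. Time passes only in rows, so rows that repeat a pose let the fingers close. It gives the time, the measured TCP pose, the force, the opening and the grip force at its end, in the units of the state.
- get_obs(): the state, without advancing time (a new reading comes with each control period).
- snapshot(name): name is "side" or "top" or "wrist"; returns the picture (420x560x3 uint8, blue, green, red); there is no depth.
- camera_model(name): a dict with "camera_matrix" (3x3 intrinsics, pixels), "camera_from_world" (4x4, takes a point from world to camera coordinates). Camera axes: x right, y up, looking along -z (the intrinsics and any distortion apply to the point x, -y, -z); pixel columns grow to the right and rows downward; lengths in m; the calibration is good to about 2 mm. A picture is of the moment at which its call begins: read the wrist's pose just before it. camera_model takes no time and is no camera call; for the wrist camera it gives the pose at the moment of the call.
- close_job(): hands the job in; it is judged then, once.
The state is a dict: "time": time; "joint_positions": joint angles; "qvel": joint speeds; "joint_torque": joint torques, N m; "tool_pos": TCP position; "ee_rot": TCP orientation; "wrist_force": force on the tool from outside, world axes, zero at the start; "wrist_torque": the same for the moment, N m; "width": finger opening in m; "finger_force": force on a finger pad.
Only numpy, scipy, OpenCV 4.12 (cv2) and the standard library are available. Lean on these libraries where they do the work, as an engineer would, in place of code of your own. Each camera call takes 0.05 s, during which the arm holds its last target. There are 200 camera calls.

## Working session

There is one attempt and no reset: what is moved stays moved. The work goes in short steps, Python scripts to look and compute and a tool call to move; the robot and the scene stay as the last step left them, time stands still between calls to the robot, and variables do not carry over. Pictures are saved under pics/ and viewed, at most 14 in all, crops included, and the job is handed in when it is done.

Besides the shell and the picture viewer there is one more tool, called after ">>>" by a JSON object that holds its "api" and its "payload", one argument or row to a line. servo_tool: Moves the arm, as the interface text tells. Its arguments: {"type":"object","properties":{"targets":{"type":"array"},"claw":{"type":"number"}},"required":["targets"]}

```bash
mkdir -p pics
python3 - <<'E'
from bench import *
import cv2,numpy as np
o=get_obs();print(o)
for n in("top","side","wrist"):
    c=camera_model(n);print(n,c)
    cv2.imwrite(f"pics/{n}0.png",snapshot(n))
E
```

```text
{'time': 0.0, 'joint_positions': array([ 1.03389157e+00,  8.79423906e-02,  1.37227817e+00, -3.91938105e-05,
        1.68358672e+00, -1.03071537e-01]), 'qvel': array([ 0.00071282, -0.0017505 ,  0.00162344,  0.0012965 ,  0.00030894,
       -0.00058202]), 'joint_torque': array([ 3.02710714e-04, -3.40178847e+01, -3.02430832e+01,  7.18663190e-02,
        3.29462020e-02, -1.37553716e-04]), 'tool_pos': array([0.23092361, 0.49859087, 0.21829891]), 'ee_rot': array([-3.13938577e+00, -1.89113327e-04,  2.70775486e+00]), 'wrist_force': array([ 0.0148762 , -0.0580462 , -0.15299027]), 'wrist_torque': array([0.06810737, 0.0521686 , 0.00039957]), 'finger_force': 0.0, 'width': 0.0940380589437531}
top {'camera_matrix': array([[437.7694605 ,   0.        , 281.10196779],
       [  0.        , 437.7694605 , 209.83423023],
       [  0.        ,   0.        ,   1.        ]]), 'camera_from_world': array([[ 0.0142185 , -0.99988532, -0.00521293, -0.05054383],
       [ 0.98519453,  0.01311841,  0.17093757, -0.56766278],
       [-0.17084958, -0.00756622,  0.98526807, -1.04220629],
       [ 0.        ,  0.       
[... 222 characters left out ...]
_world': array([[-0.9625948 , -0.2705001 ,  0.01552227,  0.51170876],
       [ 0.17262597, -0.56812984,  0.80462958, -0.21348609],
       [-0.20883371,  0.7772118 ,  0.59357417, -1.07435212],
       [ 0.        ,  0.        ,  0.        ,  1.        ]])}
wrist {'camera_matrix': array([[367.86283704,   0.        , 280.8545631 ],
       [  0.        , 367.86283704, 215.25007151],
       [  0.        ,   0.        ,   1.        ]]), 'camera_from_world': array([[ 0.42036802,  0.90735274, -0.0013122 , -0.54777431],
       [-0.87186265,  0.40352443, -0.27753118,  0.02887574],
       [-0.25128917,  0.1178093 ,  0.96071573, -0.39204403],
       [ 0.        ,  0.        ,  0.        ,  1.        ]])}
```

View pics/top0.png

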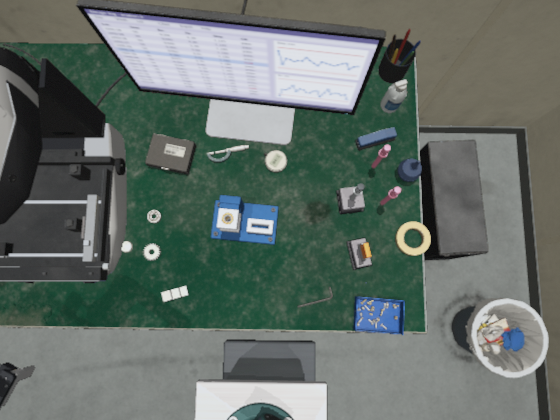

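View pics/side0.png

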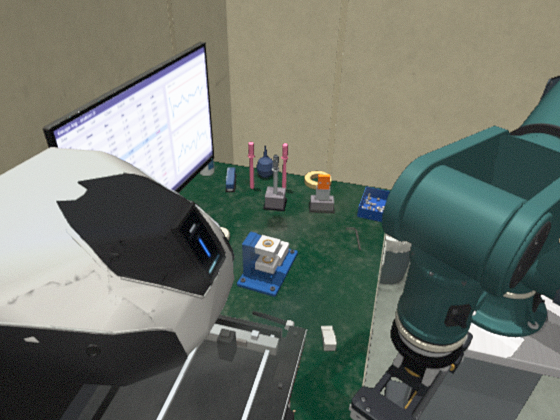

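The top view shows the bracket, with its bores near (228,217) and the keyway near (260,227). The dark steel rod is in its stand at (351,200), and the orange-grip blade is in its stand at (361,252). Two pink look-alike rods stand at (383,152) and (394,192), and the tape roll is at (413,238). The side view agrees: the pink rods are at (251,165) and (285,165), the grey rod at (275,175), and the orange grip at (323,184).

```bash
cat > h.py <<'E'
from bench import *
import cv2,numpy as np
def project(c,P):
    p=c["camera_from_world"]@np.append(P,1); K=c["camera_matrix"]
    q=K@np.array([p[0],-p[1],-p[2]]); return q[:2]/q[2]
def ray(c,uv):
    d=np.linalg.inv(c["camera_matrix"])@np.array([uv[0],uv[1],1.]); d=np.array([d[0],-d[1],-d[2]])
    T=c["camera_from_world"]; R=T[:3,:3]; return -R.T@T[:3,3], R.T@d
def onz(c,uv,z):
    o,d=ray(c,uv); return o+d*(z-o[2])/d[2]
def blob(m,amin=20):
    n,l,s,ce=cv2.connectedComponentsWithStats(m.astype(np.uint8))
    return [(ce[i].round(1),s[i]) for i in range(1,n) if s[i,4]>=amin]
E
python3 - <<'E'
from h import *
im=cv2.imread("pics/top0.png");c=camera_model("top")
for n,uv,z in [("bore",(228,217),.113),("key",(260,227),.037),("rodst",(351,200),.045),("rodtop",(359,187),.161),("bladegrip",(365,250),.117),("pink1",(385,149),.161),("pink2",(396,188),.161),("pink1",(376,169),0),("pink2",(382,208),0)]:
    print(n,onz(c,uv,z).round(3))
cv2.imwrite("pics/topc.png",cv2.resize(im[140:290,200:440],None,fx=3.3,fy=3.3,interpolation=cv2.INTER_CUBIC))
E
```

```text
bore [0.539 0.081 0.113]
key [0.526 0.01  0.037]
rodst [ 0.596 -0.218  0.045]
rodtop [ 0.603 -0.218  0.161]
bladegrip [ 0.465 -0.237  0.117]
pink1 [ 0.693 -0.279  0.161]
pink2 [ 0.602 -0.301  0.161]
pink1 [ 0.69  -0.292  0.   ]
pink2 [ 0.585 -0.305  0.   ]
```

View pics/topc.png

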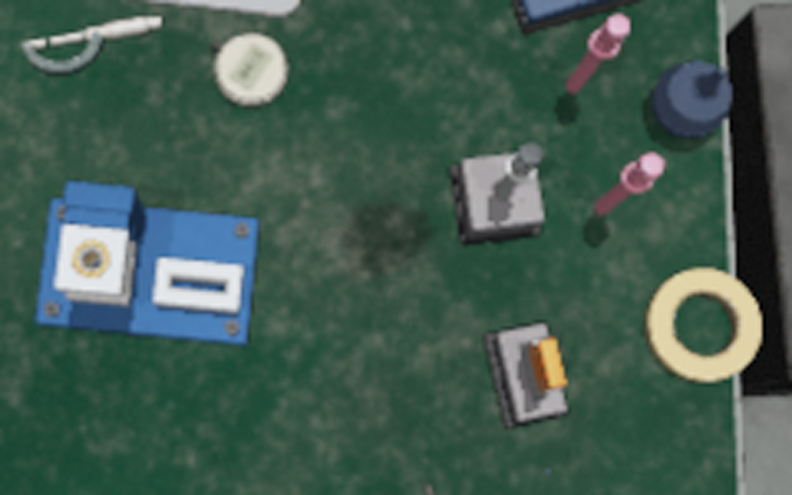

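The only rod that is neither pink nor loose is the grey steel one in the grey block, at crop (528,158) and full-image (359,187). It has the dark handle and the right stand. The pink rods, at crop (612,30) and (648,168), stand directly on the bench. The blade is the orange grip at crop (549,363). I'll move above the blade and measure with the wrist camera.

```bash
cat >> h.py <<'E'
from scipy.spatial.transform import Rotation as Ro
def go(P,yaw,half=False):
    o=get_obs(); R=Ro.from_euler("xyz",o["ee_rot"]).as_matrix()
    s=R.T@(np.array(P)-o["tool_pos"])*100
    t=-np.degrees((yaw-o["ee_rot"][2]+np.pi)%(2*np.pi)-np.pi)
    print("t",o["time"],"tool",o["tool_pos"].round(4),o["ee_rot"].round(4),"q",o["joint_positions"].round(2)); print("shift cm",s.round(2),"turn",round(t,1))
E
python3 - <<'E'
from h import *
c=camera_model("wrist");o=get_obs();R=Ro.from_euler("xyz",o["ee_rot"]).as_matrix()
p,d=ray(c,(280,215));print("cam in tool",R.T@(p-o["tool_pos"]),R.T@d)
go([.40,-.20,.30],0.24)
E
```

```text
cam in tool [ 0.08102069 -0.0015772  -0.16548956] [-0.27706832 -0.00169323  0.96085178]
t 0.15 tool [0.231  0.4987 0.2186] [-3.1399e+00 -2.0000e-04  2.7078e+00] q [ 1.03  0.09  1.37 -0.    1.68 -0.1 ]
shift cm [-44.7  -56.31  -8.05] turn 141.4
```

>>> {"api": "servo_tool", "payload": {
  "targets": [
    [-3.7, -3.4, -2, 9],
    [-7.4, -6.8, -4, 18],
    [-11.1, -10.2, -6, 27],
    [-14.8, -13.6, -8, 36],
    [-18.5, -17, -8, 45],
    [-22.2, -20.4, -8, 54],
    [-25.9, -23.8, -8, 63],
    [-29.6, -27.2, -8, 72]
  ],
  "claw": 0
}}

```text
time: 1.15
tool_pos: [0.3856, 0.1263, 0.2993]
ee_rot: [3.142, -0.0, 1.446]
wrist_force: [-0.6, 0.6, 0.4]
width: 0.0941
finger_force: 0.0
```

Run:
```python
from h import *
go([.53,-.22,.30],0.24)
```

```text
t 1.15 tool [0.3856 0.1263 0.2993] [ 3.1415e+00 -2.0000e-04  1.4461e+00] q [ 0.18 -0.24  1.52  0.    1.86  0.3 ]
shift cm [-32.57  18.63  -0.08] turn 69.1
```

Run:
```python
from h import *
import pickle
c=camera_model("wrist");im=snapshot("wrist");cv2.imwrite("pics/w1.png",im);pickle.dump(c,open("pics/w1.pkl","wb"))
for p in[(.539,.081,.113),(.526,.01,.037)]:print(project(c,np.array(p)))
```

```text
[439.29757277 219.06547235]
[404.02996528 256.8050709 ]
```

>>> {"api": "servo_tool", "payload": {
  "targets": [
    [-4.1, 2.3, 0, 9],
    [-8.2, 4.6, 0, 18],
    [-12.3, 6.9, 0, 27],
    [-16.4, 9.2, 0, 36],
    [-20.5, 11.5, 0, 45],
    [-24.6, 13.8, 0, 54],
    [-28.7, 16.1, 0, 62],
    [-32.6, 18.6, 0, 69]
  ]
}}

```text
time: 2.2
tool_pos: [0.5316, -0.2193, 0.2991]
ee_rot: [-3.141, 0.0, 0.243]
wrist_force: [0.2, 0.5, 0.4]
width: 0.094
finger_force: 0.0
```

>>> {"api": "servo_tool", "payload": {
  "targets": [
    [0, 0, 0, 0],
    [0, 0, 0, 0]
  ]
}}

```text
time: 2.45
tool_pos: [0.531, -0.2174, 0.299]
ee_rot: [-3.14, 0.001, 0.248]
wrist_force: [-0.6, -0.2, -0.1]
width: 0.0941
finger_force: 0.0
```

Run:
```python
from h import *
import pickle
c=camera_model("wrist");im=snapshot("wrist");cv2.imwrite("pics/w2.png",im);pickle.dump(c,open("pics/w2.pkl","wb"))
print(get_obs()["tool_pos"],get_obs()["ee_rot"])
cv2.imwrite("pics/w12.png",cv2.resize(np.hstack([cv2.imread("pics/w1.png"),im]),(800,300),interpolation=cv2.INTER_AREA))
```

```text
[ 0.53097883 -0.21696906  0.29956817] [-3.14092973e+00 -2.33074095e-05  2.48635437e-01]
```

View pics/w12.png

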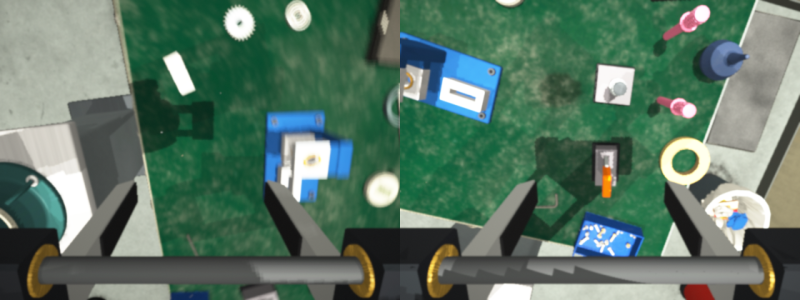

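The left half (wrist view 1) shows the bracket, with the upper ear at about (312,160) and the boss partly hidden. The right half (wrist view 2) shows the rod stand at (614,85), the blade stand at (605,165) with the orange grip at (606,182), and the pink rods away to the right at (690,20) and (680,105). Next I need crops to measure from.

Run:
```python
from h import *
import pickle
im=cv2.imread("pics/w2.png");w1=cv2.imread("pics/w1.png")
a=cv2.resize(im[70:300,230:370],None,fx=2.5,fy=2.5,interpolation=cv2.INTER_CUBIC)
b=cv2.resize(im[60:260,0:180],None,fx=2.5,fy=2.5,interpolation=cv2.INTER_CUBIC)
h=np.zeros((575,800,3),np.uint8);h[:,:350]=a;h[:500,350:]=b
cv2.imwrite("pics/crop2.png",h)
c=pickle.load(open("pics/w2.pkl","rb"))
hsv=cv2.cvtColor(im,cv2.COLOR_BGR2HSV)
m=cv2.inRange(hsv,(5,150,120),(22,255,255))
for ce,s in blob(m,60):print("orange",ce,s)
g=cv2.inRange(hsv,(0,0,110),(179,50,255))
g[:, :220]=0;g[300:]=0;g[:,400:]=0
for ce,s in blob(g,60):print("grey",ce,s)
```

```text
orange [288.9 256.1] [283 233  13  44 490]
orange [ 53.6 370.8] [ 38 343  39  73 849]
orange [491.1 350. ] [487 344   9  14 105]
orange [514.5 380.7] [498 344  27  72 479]
grey [299.9 118.3] [ 272   90   57   58 2744]
grey [388.  141.6] [380 138  19  12  67]
grey [381.8 227.3] [367 195  33  63 974]
grey [287.7 229.8] [ 274  209   29   52 1064]
grey [390.5 268.6] [374 252  26  42 455]
```

View pics/crop2.png

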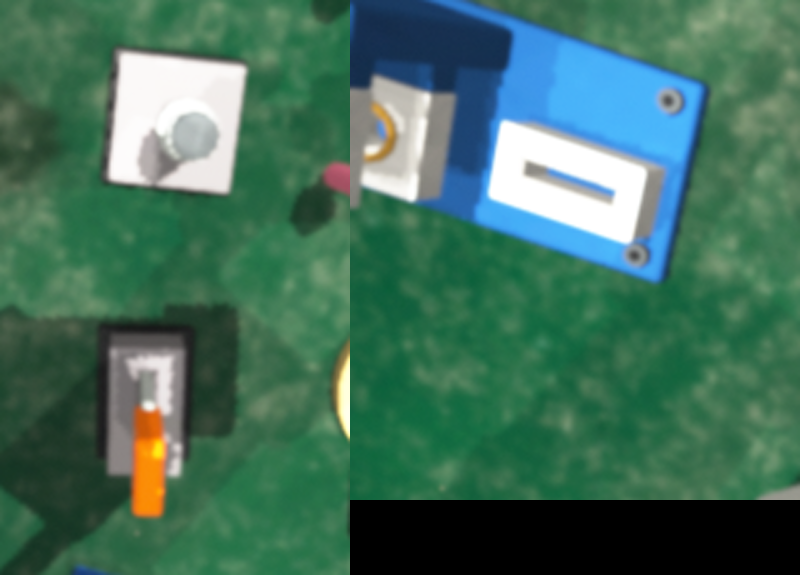

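The crop shows the blade grip's top face at crop (134..164, 437..517), the rod stand's top with corners (118,50), (245,65), (230,192), (107,182), and the rod top at (195,136). It also shows the keyway boss top with corners (501,122), (649,166), (632,242), (490,196).

Run:
```python
from h import *
import pickle
c=pickle.load(open("pics/w2.pkl","rb"))
L=lambda p,z:onz(c,(p[0]/2.5+230,p[1]/2.5+70),z)
B=lambda p,z:onz(c,((p[0]-350)/2.5,p[1]/2.5+60),z)
def quad(f,ps,z):
    q=np.array([f(p,z) for p in ps])[:,:2]; e=[q[(i+1)%4]-q[i] for i in range(4)]
    print(q.mean(0).round(4),"len",[round(np.linalg.norm(v),4) for v in e],"ang",[round(np.arctan2(v[1],v[0]),3) for v in e])
quad(L,[(136,437),(164,437),(163,517),(133,517)],.117)
quad(L,[(107,345),(188,345),(183,475),(106,477)],.035)
quad(L,[(118,50),(245,65),(230,192),(107,182)],.045)
print("rodtop",L((195,136),.168))
quad(B,[(501,122),(649,166),(632,242),(490,196)],.037)
print(B((568,182),.037),"slot"); d=B((707,85),.012)-B((663,281),.012);print("foot",d,np.arctan2(d[1],d[0]))
go([.466,-.237,.105],.24)
```

```text
[ 0.4665 -0.2437] len [np.float64(0.0113), np.float64(0.0353), np.float64(0.0124), np.float64(0.0353)] ang [np.float64(-1.322), np.float64(-2.894), np.float64(1.82), np.float64(0.216)]
[ 0.4664 -0.244 ] len [np.float64(0.0392), np.float64(0.0678), np.float64(0.0388), np.float64(0.0689)] ang [np.float64(-1.322), np.float64(-2.912), np.float64(1.848), np.float64(0.235)]
[ 0.6032 -0.2216] len [np.float64(0.0554), np.float64(0.0547), np.float64(0.0556), np.float64(0.0564)] ang [np.float64(-1.434), np.float64(-2.982), np.float64(1.739), np.float64(0.158)]
rodtop [ 0.60285298 -0.22203214  0.168     ]
[0.5294 0.0086] len [np.float64(0.0667), np.float64(0.0363), np.float64(0.0657), np.float64(0.0341)] ang [np.float64(-1.614), np.float64(3.051), np.float64(1.495), np.float64(-0.063)]
[0.52937797 0.00876216 0.037     ] slot
foot [ 9.72889989e-02 -7.84906655e-03  5.55111512e-17] -0.08050348137826017
t 2.5 tool [ 0.531  -0.217   0.2996] [-3.1409 -0.      0.2486] q [-0.49  0.14  1.16  0.    1.85  0.84]
shift cm [-6.79  0.36 19.46] turn 0.5
```

>>> {"api": "servo_tool", "payload": {
  "targets": [
    [-3.5, 0.5, 4, 0.5],
    [-6.9, 1, 8, 0.5],
    [-6.9, 1, 12, 0.5],
    [-6.9, 1, 16, 0.5],
    [-6.9, 1, 18, 0.5],
    [-6.9, 1, 20.2, 0.5],
    [-6.9, 1, 20.2, 0.5],
    [-6.9, 1, 20.2, 0.5]
  ]
}}

```text
time: 3.5
tool_pos: [0.4673, -0.2442, 0.099]
ee_rot: [3.14, -0.002, 0.24]
wrist_force: [0.6, 0.0, 0.5]
width: 0.0943
finger_force: 0.0
```

Run:
```python
from h import *
go([.4665,-.244,.097],.24)
c=camera_model("wrist");im=snapshot("wrist");cv2.imwrite("pics/w3.png",im)
hsv=cv2.cvtColor(im,cv2.COLOR_BGR2HSV);m=cv2.inRange(hsv,(5,150,120),(22,255,255))
for P in [(.4665,-.244,.117)]:print(project(c,np.array(P)))
for ce,s in blob(m[:,200:360],60):print("orange",ce+[200,0],s)
```

```text
t 3.5 tool [ 0.4673 -0.2442  0.099 ] [ 3.140e+00 -1.600e-03  2.395e-01] q [-0.59  0.09  1.61  0.    1.44  0.74]
shift cm [-0.08 -0.04  0.2 ] turn -0.0
[277.3908315  297.86361478]
orange [276.4 283.1] [  63  232   28   99 2481]
```

>>> {"api": "servo_tool", "payload": {
  "targets": [
    [0, 0, 0.1, 0],
    [0, 0, 0.1, 0],
    [0, 0, 0.1, 0],
    [0, 0, 0.1, 0],
    [0, 0, 0.1, 0],
    [0, 0, 0.1, 0],
    [0, 0, 0.1, 0]
  ],
  "claw": 255
}}

```text
time: 4.42
tool_pos: [0.4667, -0.2445, 0.0964]
ee_rot: [-3.141, 0.0, 0.238]
wrist_force: [-0.2, -0.8, -0.4]
width: 0.0274
finger_force: 0.0
```

>>> {"api": "servo_tool", "payload": {
  "targets": [
    [0, 0, 0, 0],
    [0, 0, 0, 0],
    [0, 0, 0, 0],
    [0, 0, 0, 0]
  ]
}}

```text
time: 4.92
tool_pos: [0.4664, -0.2434, 0.0963]
ee_rot: [-3.139, 0.0, 0.238]
wrist_force: [-0.8, 4.9, 3.1]
width: 0.0117
finger_force: 30.0
```

>>> {"api": "servo_tool", "payload": {
  "targets": [
    [0, 0, -1, 0],
    [0, 0, -3, 0],
    [0, 0, -6, 0],
    [0, 0, -9, 0],
    [0, 0, -9, 0]
  ]
}}

```text
time: 5.55
tool_pos: [0.4685, -0.2468, 0.1902]
ee_rot: [3.134, -0.005, 0.238]
wrist_force: [0.0, 1.0, -1.5]
width: 0.0118
finger_force: 30.0
```

Run:
```python
from h import *
go([.5294,.0087,.19],np.pi/2-.07)
```

```text
t 5.55 tool [ 0.4685 -0.2468  0.1902] [ 3.1336 -0.0051  0.2376] q [-0.59  0.04  1.48 -0.    1.61  0.74]
shift cm [ 11.93 -23.4   -0.11] turn -72.4
```

>>> {"api": "servo_tool", "payload": {
  "targets": [
    [1.5, -2.9, 0, -9],
    [3, -5.8, 0, -18],
    [4.5, -8.7, 0, -27],
    [6, -11.6, 0, -36],
    [7.5, -14.5, 0, -45],
    [9, -17.4, 0, -54],
    [10.5, -20.3, 0, -63],
    [11.9, -23.4, 0, -72.4]
  ]
}}

```text
time: 6.55
tool_pos: [0.5272, 0.0112, 0.1847]
ee_rot: [-3.141, 0.001, 1.507]
wrist_force: [-1.1, -1.0, -1.8]
width: 0.0117
finger_force: 30.0
```

>>> {"api": "servo_tool", "payload": {
  "targets": [
    [0, 0, 0, 0],
    [0, 0, 0, 0],
    [0, 0, 0, 0]
  ]
}}

```text
time: 6.92
tool_pos: [0.527, 0.0097, 0.186]
ee_rot: [-3.141, 0.001, 1.5]
wrist_force: [0.6, 0.9, -0.8]
width: 0.0121
finger_force: 30.0
```

Run:
```python
from h import *
import pickle
go([.5294,.0087,.19],np.pi/2-.07)
c=camera_model("wrist");im=snapshot("wrist");pickle.dump(c,open("pics/w4.pkl","wb"));cv2.imwrite("pics/w4.png",im)
t=snapshot("top");ct=camera_model("top");s=snapshot("side");cs=camera_model("side")
cv2.imwrite("pics/t4.png",t);cv2.imwrite("pics/s4.png",s)
P=np.array((.5294,.0087,.037));u=project(cs,P).astype(int);print("side",u,"wrist",project(c,P),project(c,P+[0,.072,.076]))
h=np.zeros((600,800,3),np.uint8)
h[:420,:560]=im
x=cv2.resize(s[u[1]-75:u[1]+45,u[0]-60:u[0]+60],(240,240),interpolation=cv2.INTER_CUBIC);h[:240,560:]=x
u=project(ct,P).astype(int);print("top",u)
h[240:480,560:]=cv2.resize(t[u[1]-60:u[1]+60,u[0]-60:u[0]+60],(240,240))
cv2.imwrite("pics/m4.png",h)
```

```text
t 6.925 tool [0.527  0.0097 0.186 ] [-3.1413e+00  6.0000e-04  1.4996e+00] q [-0.09  0.05  1.48 -0.    1.62 -0.02]
shift cm [-0.09  0.25 -0.4 ] turn -0.1
side [277 247] wrist [284.2132259  203.97652477] [277.36625832 123.39032961]
top [260 225]
```

View pics/m4.png

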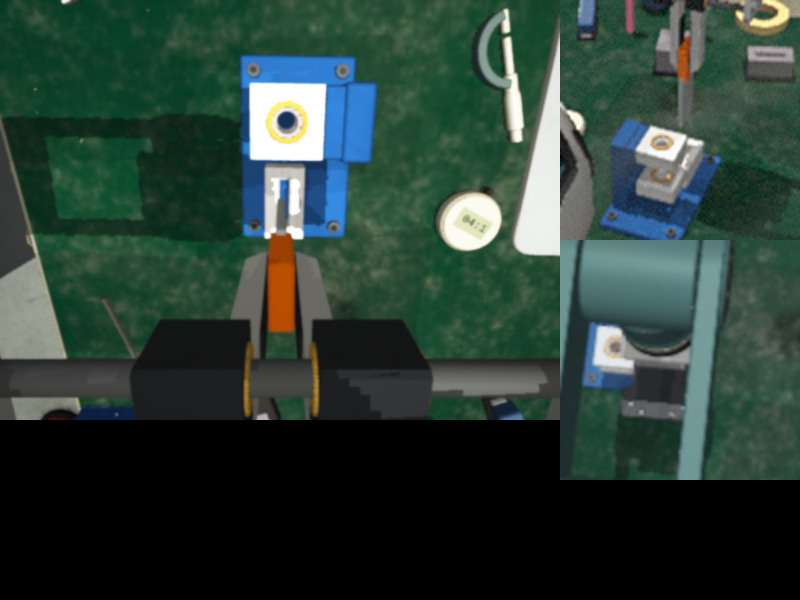

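The main image shows the ring round the upper bore at (287,121), the ear's top face at (249..327, 84..160), the boss top at about (264..305, 166..235), and the blade tip at (283,215), over the slot. The blade hangs upright in both views.

Run:
```python
from h import *
import pickle
c=pickle.load(open("pics/w4.pkl","rb"));im=cv2.imread("pics/w4.png");hsv=cv2.cvtColor(im,cv2.COLOR_BGR2HSV)
m=cv2.inRange(hsv,(18,70,100),(35,255,255));m[:,:260]=0;m[:,315:]=0;m[:95]=0;m[150:]=0
(e,ax,an)=cv2.fitEllipse(cv2.convexHull(np.argwhere(m)[:,::-1].astype(np.float32)));print("ring",e,ax,onz(c,e,.1155))
w=cv2.inRange(hsv,(0,0,225),(179,40,255)); w[:,:240]=0;w[:,340:]=0;w[:75]=0;w[245:]=0
for ce,s in blob(w,100):print(ce,s)
w2=w.copy();w2[162:]=0;h=cv2.convexHull(np.argwhere(w2)[:,::-1].astype(np.float32));r=cv2.minAreaRect(h);print("ear",r,onz(c,r[0],.113))
b=cv2.boxPoints(r);q=np.array([onz(c,p,.113) for p in b]);print(q[:,:2].round(4),[round(np.arctan2(*(q[(i+1)%4]-q[i])[[1,0]]),3) for i in range(4)])
sc=[onz(c,p,.017)[:2] for p in[(253,70),(342,71),(253,227),(334,228)]];print("screws",np.round(sc,4))
b=[onz(c,p,.037)[:2].round(4) for p in[(264,235),(302,235),(265,166),(305,166)]];print("boss",b)
cr=im[150:260,240:350];cv2.imwrite("pics/c4.png",cv2.resize(cr,None,fx=5,fy=5,interpolation=cv2.INTER_CUBIC))
print("blade bottom exp",[project(c,get_obs()["tool_pos"]+Ro.from_euler("xyz",get_obs()["ee_rot"]).as_matrix()@np.array([dx,0,.09])).round(1) for dx in(-.02,.02)])
```

```text
ring (286.65362548828125, 122.15666961669922) (41.14286804199219, 42.45378875732422) [0.53524951 0.0811222  0.1155    ]
[286.7 120.5] [ 250   83   76   77 4230]
[285.4 122.9] [272 108  30  30 263]
[272.8 198.6] [267 178  14  48 301]
[294.3 196.8] [290 179  10  36 307]
[295.1 232.1] [287 226  16  13 149]
ear ((287.5, 121.0), (76.0, 75.0), 90.0) [0.53585808 0.08170084 0.113     ]
[[0.5145 0.1058]
 [0.5602 0.1025]
 [0.5585 0.0562]
 [0.5101 0.0597]] [np.float64(-0.071), np.float64(-1.609), np.float64(3.07), np.float64(1.476)]
screws [[ 0.5108  0.1226]
 [ 0.5862  0.1164]
 [ 0.4979 -0.017 ]
 [ 0.5751 -0.0235]]
boss [array([ 0.5092, -0.0189]), array([ 0.5435, -0.0213]), array([0.5153, 0.0434]), array([0.5495, 0.0409])]
blade bottom exp [array([281.7, 248.6]), array([281.7, 195.9])]
```

View pics/c4.png

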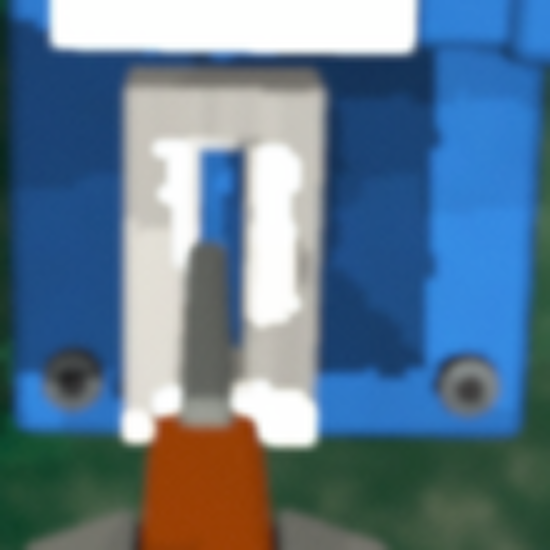

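>>> {"api": "servo_tool", "payload": {
  "targets": [
    [0, 0.25, 0, 0],
    [0, 0.25, 1.5, 0],
    [0, 0.25, 3, 0],
    [0, 0.25, 4.5, 0],
    [0, 0.25, 4.8, 0],
    [0, 0.25, 4.8, 0],
    [0, 0.25, 4.8, 0]
  ]
}}

```text
time: 7.95
tool_pos: [0.5301, 0.0107, 0.1392]
ee_rot: [3.14, -0.0, 1.502]
wrist_force: [0.2, 0.6, -0.7]
width: 0.0117
finger_force: 30.0
```

Run:
```python
from h import *
c=camera_model("wrist");a=snapshot("wrist")
go([.5296,.0102,.1015],1.498)
for i in range(2):
    snapshot("side");go([.5296,.0102,.1015],1.498)
cv2.imwrite("pics/w5.png",a);cv2.imwrite("pics/c5.png",cv2.resize(a[130:330,210:370],None,fx=3.5,fy=3,interpolation=cv2.INTER_CUBIC))
print(project(c,np.array([.5296,.0092,.037])),project(c,np.array([.5352,.0811,.1155])))
```

```text
t 8.0 tool [0.5302 0.0107 0.1393] [ 3.1399e+00 -1.0000e-04  1.5018e+00] q [-0.09  0.07  1.55  0.    1.52 -0.02]
shift cm [-0.05 -0.06  3.78] turn 0.2
t 8.05 tool [0.5302 0.0107 0.1393] [ 3.1400e+00 -1.0000e-04  1.5017e+00] q [-0.09  0.07  1.55  0.    1.52 -0.02]
shift cm [-0.05 -0.06  3.78] turn 0.2
t 8.1 tool [0.5301 0.0107 0.1392] [ 3.1402e+00 -1.0000e-04  1.5018e+00] q [-0.09  0.07  1.55  0.    1.52 -0.02]
shift cm [-0.05 -0.05  3.77] turn 0.2
[280.67738718 220.20377793] [282.05972861 127.90377275]
```

View pics/c5.png

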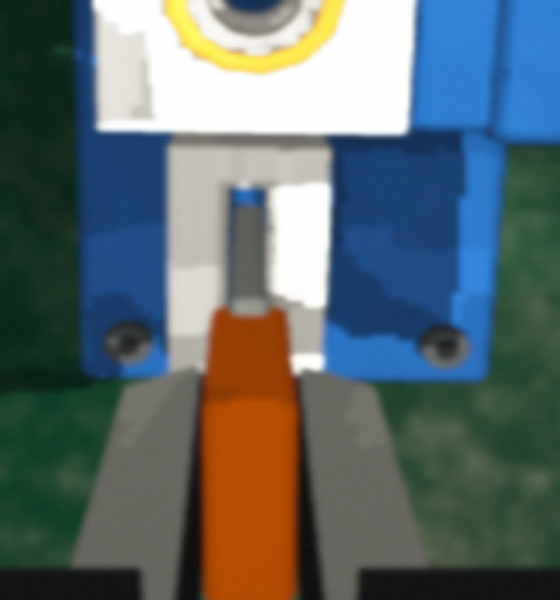

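The blade hangs centred over the slot: blade crop x 230..267, slot 226..268, boss centre 249. I'm going down.

>>> {"api": "servo_tool", "payload": {
  "targets": [
    [-0.05, -0.05, 0.8, 0.2],
    [-0.05, -0.05, 1.2, 0.2],
    [-0.05, -0.05, 1.5, 0.2],
    [-0.05, -0.05, 1.8, 0.2],
    [-0.05, -0.05, 2.1, 0.2],
    [-0.05, -0.05, 2.1, 0.2]
  ]
}}

```text
time: 8.85
tool_pos: [0.529, 0.0103, 0.1171]
ee_rot: [-3.141, -0.0, 1.498]
wrist_force: [0.9, -0.7, -0.3]
width: 0.0116
finger_force: 30.0
```

Blade's edge is now about 9 mm into the slot and there's no resistance.

>>> {"api": "servo_tool", "payload": {
  "targets": [
    [0, 0, 0.3, 0],
    [0, 0, 0.6, 0],
    [0, 0, 0.9, 0],
    [0, 0, 1.2, 0],
    [0, 0, 1.5, 0],
    [0, 0, 1.5, 0],
    [0, 0, 1.5, 0]
  ]
}}

```text
time: 9.72
tool_pos: [0.5292, 0.0103, 0.1026]
ee_rot: [3.141, -0.0, 1.498]
wrist_force: [0.4, -1.2, -1.2]
width: 0.0119
finger_force: 30.0
```

>>> {"api": "servo_tool", "payload": {
  "targets": [
    [0, 0, 0.1, 0],
    [0, 0, 0.2, 0],
    [0, 0, 0.2, 0]
  ]
}}

```text
time: 10.1
tool_pos: [0.5294, 0.0103, 0.1013]
ee_rot: [3.141, -0.0, 1.498]
wrist_force: [-1.5, 1.1, 3.1]
width: 0.0117
finger_force: 30.0
```

>>> {"api": "servo_tool", "payload": {
  "targets": [
    [0, 0, 0, 0],
    [0, 0, 0, 0],
    [0, 0, 0, 0],
    [0, 0, 0, 0]
  ],
  "claw": 110
}}

```text
time: 10.6
tool_pos: [0.5291, 0.0103, 0.1003]
ee_rot: [-3.141, -0.0, 1.498]
wrist_force: [0.6, -0.7, 0.1]
width: 0.0483
finger_force: 0.0
```

>>> {"api": "servo_tool", "payload": {
  "targets": [
    [0, 0, -1, 0],
    [0, 0, -3, 0],
    [0, 0, -6, 0],
    [0, 0, -10, 0],
    [0, 0, -14, 0],
    [0, 0, -14, 0]
  ]
}}

```text
time: 11.35
tool_pos: [0.5312, 0.0101, 0.2457]
ee_rot: [3.132, 0.0, 1.498]
wrist_force: [0.1, 0.1, 0.1]
width: 0.0538
finger_force: 0.0
```

Run:
```python
from h import *
import pickle
c=camera_model("wrist");a=snapshot("wrist");cv2.imwrite("pics/w6.png",a);pickle.dump(c,open("pics/w6.pkl","wb"))
go([.603,-.222,.26],np.pi/2-.073)
P=np.array([.5296,.0092,.037]);u=project(c,P);print(u)
hsv=cv2.cvtColor(a,cv2.COLOR_BGR2HSV);m=cv2.inRange(hsv,(3,150,90),(22,255,255))
for ce,s in blob(m,60):print("orange",ce,s)
for z in(.077,.122):
  for dx,dy in((-.006,-.017),(.006,-.017),(.006,.017),(-.006,.017)):
    y=np.array([np.sin(.073),np.cos(.073)]);x=np.array([y[1],-y[0]])
    print(z,project(c,np.append(P[:2]+dx*x+dy*y,z)).round(1))
u=u.astype(int);cv2.imwrite("pics/c6.png",cv2.resize(a[60:300,200:360],None,fx=2.5,fy=2.5,interpolation=cv2.INTER_CUBIC))
```

```text
t 11.4 tool [0.53   0.0102 0.2428] [3.1368 0.     1.4983] q [-0.09  0.04  1.38  0.    1.72 -0.02]
shift cm [-22.63   8.97  -1.68] turn 0.0
[277.93639952 189.9379219 ]
orange [276.8 207.4] [269 182  16  50 632]
orange [413.8 376.6] [398 344  25  72 639]
orange [145.  382.4] [140 346  15  70 419]
0.077 [271.7 216.5]
0.077 [284.4 216.5]
0.077 [284.5 181. ]
0.077 [271.5 181. ]
0.122 [270.9 231.7]
0.122 [285.4 231.7]
0.122 [285.6 191.5]
0.122 [270.6 191.6]
```

View pics/c6.png

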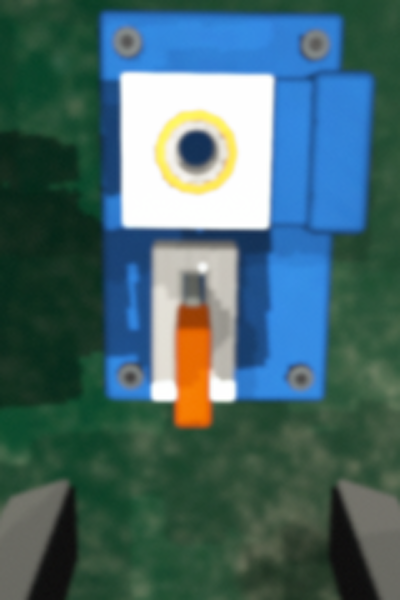

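The blade is home. Its orange outline spans rows 182..232, against 181..232 predicted for full depth, and columns match within 1.5 px, so it stands upright and centred. Next is the rod.

>>> {"api": "servo_tool", "payload": {
  "targets": [
    [-3, 1.2, -1, 0],
    [-7, 2.8, -1.7, 0],
    [-11, 4.4, -1.7, 0],
    [-15, 6, -1.7, 0],
    [-19, 7.5, -1.7, 0],
    [-22.6, 9, -1.7, 0],
    [-22.6, 9, -1.7, 0],
    [-22.6, 9, -1.7, 0]
  ]
}}

```text
time: 12.4
tool_pos: [0.602, -0.221, 0.2558]
ee_rot: [-3.139, -0.002, 1.498]
wrist_force: [1.2, 0.5, 0.6]
width: 0.0537
finger_force: 0.0
```

Run:
```python
from h import *
import pickle
c=camera_model("wrist");a=snapshot("wrist");cv2.imwrite("pics/w7.png",a);pickle.dump(c,open("pics/w7.pkl","wb"))
print(project(c,np.array([.603,-.222,.168])),project(c,np.array([.603,-.222,.126])))
go([.603,-.222,.142],1.498)
c6=pickle.load(open("pics/w6.pkl","rb"));im=cv2.imread("pics/w6.png");hsv=cv2.cvtColor(im,cv2.COLOR_BGR2HSV)
m=cv2.inRange(hsv,(18,70,100),(35,255,255));m[:,:255]=0;m[:,305:]=0;m[:95]=0;m[145:]=0
e,ax,an=cv2.fitEllipse(cv2.convexHull(np.argwhere(m)[:,::-1].astype(np.float32)));print("ring",e,ax,onz(c6,e,.1155))
cv2.imwrite("pics/c7.png",cv2.resize(a[100:320,200:380],None,fx=2.7,fy=2.7,interpolation=cv2.INTER_CUBIC))
```

```text
[283.29791245 225.31728029] [283.11725239 210.07603328]
t 12.45 tool [ 0.6021 -0.2206  0.2565] [-3.1398e+00 -1.2000e-03  1.4991e+00] q [-0.44  0.29  1.06  0.    1.79 -0.37]
shift cm [-0.14  0.12 11.45] turn 0.1
ring (277.9801025390625, 120.43248748779297) (32.50273895263672, 33.524452209472656) [0.53486387 0.0811555  0.1155    ]
```

View pics/c7.png

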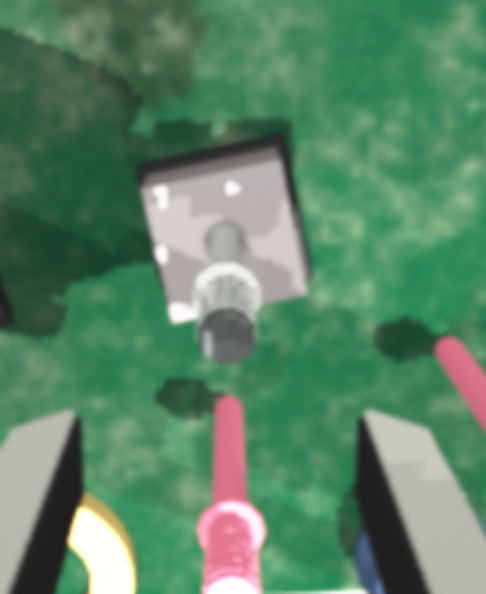

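The crop shows the rod top at crop (227,337), i.e. image (284,225), against a predicted (283,225). The pink rod is further back, clear of the fingers. I'll descend and grip.

>>> {"api": "servo_tool", "payload": {
  "targets": [
    [-0.1, 0.15, 0, 0],
    [-0.1, 0.15, 3, 0],
    [-0.1, 0.15, 6, 0],
    [-0.1, 0.15, 9, 0],
    [-0.1, 0.15, 11.4, 0],
    [-0.1, 0.15, 11.4, 0],
    [-0.1, 0.15, 11.4, 0]
  ]
}}

```text
time: 13.32
tool_pos: [0.6046, -0.2225, 0.145]
ee_rot: [3.139, 0.001, 1.499]
wrist_force: [-0.4, -0.9, -0.4]
width: 0.0537
finger_force: 0.0
```

>>> {"api": "servo_tool", "payload": {
  "targets": [
    [0, 0, 0, 0],
    [0, 0, 0, 0],
    [0, 0, 0, 0],
    [0, 0, 0, 0],
    [0, 0, 0, 0],
    [0, 0, 0, 0],
    [0, 0, 0, 0]
  ],
  "claw": 255
}}

```text
time: 14.2
tool_pos: [0.6039, -0.2228, 0.1436]
ee_rot: [-3.142, 0.0, 1.498]
wrist_force: [-0.6, 0.6, 1.5]
width: 0.0151
finger_force: 30.0
```

>>> {"api": "servo_tool", "payload": {
  "targets": [
    [0, 0, -1, 0],
    [0, 0, -3, 0],
    [0, 0, -5.5, 0],
    [0, 0, -8, 0],
    [0, 0, -10.5, 0],
    [0, 0, -13, 0],
    [0, 0, -13, 0],
    [0, 0, -13, 0]
  ]
}}

```text
time: 15.2
tool_pos: [0.6037, -0.2227, 0.2724]
ee_rot: [-3.14, -0.001, 1.498]
wrist_force: [0.0, 0.9, -1.6]
width: 0.0157
finger_force: 30.0
```

Run:
```python
from h import *
print(get_obs()["width"],get_obs()["finger_force"]);go([.535,.0811,.272],1.498)
```

```text
0.01569184242493146 29.999033510684967
t 15.2 tool [ 0.6037 -0.2227  0.2724] [-3.1403e+00 -7.0000e-04  1.4983e+00] q [-0.44  0.3   1.02  0.    1.82 -0.37]
shift cm [29.8  -9.05  0.07] turn 0.0
```

>>> {"api": "servo_tool", "payload": {
  "targets": [
    [3, -0.9, -1, 0],
    [7, -2.1, -2, 0],
    [12, -3.6, -2, 0],
    [17, -5.2, -2, 0],
    [22, -6.7, -2, 0],
    [26, -7.9, -2, 0],
    [28.8, -8.7, -2, 0],
    [29.8, -9, -2, 0]
  ]
}}

```text
time: 16.2
tool_pos: [0.5349, 0.0823, 0.2919]
ee_rot: [-3.139, 0.0, 1.5]
wrist_force: [-0.7, -0.1, -1.4]
width: 0.015
finger_force: 30.0
```

>>> {"api": "servo_tool", "payload": {
  "targets": [
    [0, 0, 0, 0],
    [0, 0, 1, 0],
    [0, 0, 1.5, 0],
    [0, 0, 1.5, 0],
    [0, 0, 1.5, 0]
  ]
}}

```text
time: 16.82
tool_pos: [0.5359, 0.0806, 0.2785]
ee_rot: [3.141, -0.0, 1.498]
wrist_force: [-0.0, 0.0, -1.0]
width: 0.0156
finger_force: 30.0
```

Run:
```python
from h import *
import pickle
c=camera_model("wrist");a=snapshot("wrist");cv2.imwrite("pics/w8.png",a);pickle.dump(c,open("pics/w8.pkl","wb"))
go([.535,.0811,.26],1.498);s=snapshot("side");cs=camera_model("side")
o=get_obs();R=Ro.from_euler("xyz",o["ee_rot"]).as_matrix();f=lambda z:o["tool_pos"]+R@np.array([0,0,z])
print("nose exp",project(c,f(.1366)).round(1),"collar",project(c,f(.0196)).round(1),"bore",project(c,np.array([.535,.0811,.1155])).round(1))
print("side nose",project(cs,f(.1366)).round(1),"grip",project(cs,f(0)).round(1),"bore",project(cs,np.array([.535,.0811,.1155])).round(1))
u=project(cs,f(.1366)).astype(int)
h=np.zeros((600,800,3),np.uint8);h[:,:400]=cv2.resize(a[90:330,200:360],None,fx=2.5,fy=2.5,interpolation=cv2.INTER_CUBIC)
h[:,400:]=cv2.resize(s[u[1]-75:u[1]+45,u[0]-40:u[0]+40],None,fx=5,fy=5,interpolation=cv2.INTER_CUBIC);cv2.imwrite("pics/c8.png",h);print(u)
```

```text
t 16.875 tool [0.536  0.0807 0.2787] [ 3.1411e+00 -1.0000e-04  1.4978e+00] q [0.04 0.07 1.28 0.   1.8  0.12]
shift cm [ 0.03 -0.1   1.87] turn -0.0
nose exp [281.5 206.5] collar [281.8 261.5] bore [280.3 198.9]
side nose [267.2 232. ] grip [267.4 181.5] bore [267.6 241.2]
[267 232]
```

View pics/c8.png

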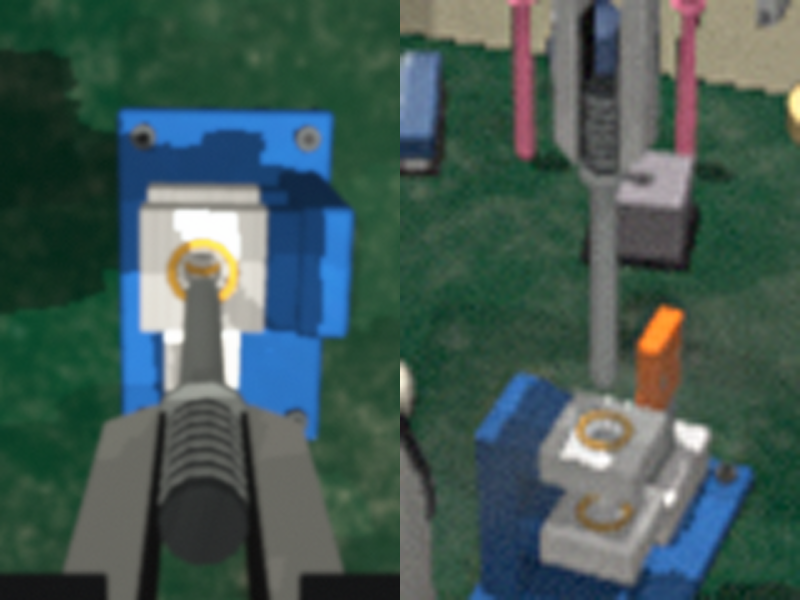

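In the wrist crop (left) the rod's nose is at x≈203, in line with the ring centre at (203,271). In the side crop (right) the nose is at (603,383), right over the ring at (604,430), and the rod is upright. Lowering it.

>>> {"api": "servo_tool", "payload": {
  "targets": [
    [0.03, -0.06, 0.5, 0],
    [0.03, -0.06, 1.2, 0],
    [0.03, -0.06, 2, 0],
    [0.03, -0.06, 2.5, 0],
    [0.03, -0.06, 3, 0],
    [0.03, -0.06, 3.5, 0],
    [0.03, -0.06, 3.5, 0]
  ]
}}

```text
time: 17.8
tool_pos: [0.5351, 0.0812, 0.243]
ee_rot: [-3.141, 0.0, 1.498]
wrist_force: [-0.4, 0.6, -1.3]
width: 0.0155
finger_force: 30.0
```

Nose about 7 mm into the upper bore, with no resistance.

>>> {"api": "servo_tool", "payload": {
  "targets": [
    [0, 0, 0.5, 0],
    [0, 0, 1, 0],
    [0, 0, 1.5, 0],
    [0, 0, 2, 0],
    [0, 0, 2.5, 0],
    [0, 0, 3, 0],
    [0, 0, 3.2, 0],
    [0, 0, 3.2, 0]
  ]
}}

```text
time: 18.8
tool_pos: [0.5351, 0.0813, 0.2112]
ee_rot: [-3.141, 0.0, 1.498]
wrist_force: [1.0, -0.1, -2.4]
width: 0.0156
finger_force: 30.0
```

>>> {"api": "servo_tool", "payload": {
  "targets": [
    [0, 0, 0.4, 0],
    [0, 0, 0.8, 0],
    [0, 0, 1.2, 0],
    [0, 0, 1.6, 0],
    [0, 0, 2, 0],
    [0, 0, 2.4, 0],
    [0, 0, 2.4, 0]
  ]
}}

```text
time: 19.68
tool_pos: [0.535, 0.0812, 0.1869]
ee_rot: [-3.141, 0.0, 1.498]
wrist_force: [0.2, -0.2, -2.2]
width: 0.0153
finger_force: 30.0
```

>>> {"api": "servo_tool", "payload": {
  "targets": [
    [0, 0, 0.5, 0],
    [0, 0, 1, 0],
    [0, 0, 1.5, 0],
    [0, 0, 2.1, 0],
    [0, 0, 2.1, 0],
    [0, 0, 2.1, 0],
    [0, 0, 2.1, 0],
    [0, 0, 2.1, 0]
  ]
}}

```text
time: 20.68
tool_pos: [0.5351, 0.0812, 0.1665]
ee_rot: [-3.141, 0.0, 1.498]
wrist_force: [0.9, -1.9, -2.7]
width: 0.0159
finger_force: 30.0
```

Run:
```python
from h import *
go([.535,.0811,.166],1.498);o=get_obs();c=camera_model("wrist");a=snapshot("wrist");cs=camera_model("side");s=snapshot("side");cv2.imwrite("pics/s9.png",s)
y=np.array([np.sin(.073),np.cos(.073)]);x=np.array([y[1],-y[0]]);P=np.array([.5296,.0092])
hsv=cv2.cvtColor(s,cv2.COLOR_BGR2HSV);m=cv2.inRange(hsv,(3,150,90),(22,255,255))
for ce,st in blob(m,20):print("orange side",ce,st)
print([project(cs,np.append(P+dx*x+dy*y,z)).round(1).tolist() for z in(.077,.122) for dx in(-.006,.006) for dy in(-.017,.017)])
N=np.array([.535,.0811,.0294]);print(project(cs,N),project(cs,N+[0,0,.016]))
u=project(cs,N).astype(int);cv2.imwrite("pics/c9.png",cv2.resize(s[u[1]-90:u[1]+30,u[0]-60:u[0]+60],None,fx=5,fy=5,interpolation=cv2.INTER_CUBIC));print(u)
```

```text
t 20.675 tool [0.5351 0.0812 0.1665] [-3.1414e+00  1.0000e-04  1.4982e+00] q [ 0.05  0.08  1.48 -0.    1.58  0.12]
shift cm [-0.02 -0.01  0.05] turn 0.0
orange side [279.  227.6] [274 218  10  21 102]
[[282.6, 231.9], [278.0, 240.1], [278.1, 230.8], [273.4, 239.0], [283.0, 217.6], [278.3, 225.7], [278.4, 216.5], [273.5, 224.6]]
[267.52230322 268.38387365] [267.53719134 263.52368341]
[267 268]
```

View pics/c9.png

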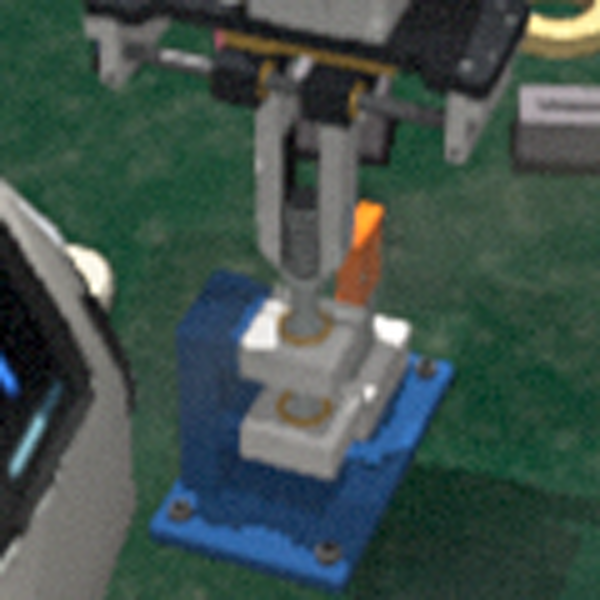

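The side crop shows the rod upright through both rings, at (305,325) and (305,405). Its collar is where a nose height of about 29 mm puts it, and the blade still stands in the keyway at (362,250).

```bash
python3 -c "
from bench import *
print(close_job())"
```

```text
the job is handed in; nothing more can be done
None
```

I handed the job in at about 21 s of the 61 s limit; no verdict came back. The blade is home and released in the keyway, and the gripper holds the rod upright through both bushings, with its nose about 29 mm above the bench (17 mm above the foot).

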